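# Tip the thick recipe book out of the rack

### The arm

A 6-joint arm with a two-finger parallel gripper is mounted at the origin on a cart in front of the work surface, level with it; the furniture and walls round the work are solid. World frame = base frame: x ahead of the robot, y to its left, z up, the work surface at z = 0. Lengths are in m, angles in rad, forces in N, time in s.
With the tool pointing down it reaches from about 0.4 to 0.825 m from the base axis. Payload 7 kg.
Tool frame: the origin (TCP) lies on the front face of the gripper's body, between the roots of the fingers; the fingertips stand robot.tip_reach ahead of it and the grasp point (between the pads) lies 47 mm ahead of it (robot.tip_reach is the distance from the TCP to the fingertips, in m); z points along the fingers, y is the line along which they close (so a half turn about z gives the same grasp; the last joint's range is limited). The gripper opens to 88 mm and grips with 3 to 60 N. Pads are 19 mm wide; open, the fingers measure 130 mm over their backs; the gripper's body (78 mm by 193 mm) begins 47 mm behind the grasp point.
Start: joints at [1.477, 0.359, 0.012, 0, -1.224, -0.288], TCP at [0.252, 0.626, 0.292] pointing down, gripper open.
Joint ranges: [-3.07, 3.07], [-1.43, 2.12], [-1.02, 1.25], [-3.03, 1.67], [-3.05, -0], [-3.03, 3.03]. Speed limits (rad/s): [2.39, 2.39, 3.01, 3.14, 3.14, 3.14].

### API

Orientations are given as a unit quaternion [w, x, y, z].
In Python, from cell import robot gives the robot as it stands.
- The arm moves only by the shell command python3 -m handwheel 'ROWS' [OPENING] [FORCE]. ROWS is JSON, one flat list of numbers, 4 for each row, row after row: the shift along the world's x, y, z in cm, then the turn about the world's z in units of 6 degrees (1.0 is 6 degrees). A call has exactly 8 rows; each row is the pose to reach, as a shift and turn from the pose commanded when the call began; what a row does not reach only later rows make up. A row lasts 1/10 s, in which the tool goes at most 50 mm and 8.59 degrees, less where a joint would pass 70% of its speed; a pose out of reach is approached as far as the arm can. A call with a gripper value outside its range is refused whole. OPENING is the gripper command: -1 is shut, 1 is fully open, values between are in proportion, set as the call begins (- or left out, the last holds). The fingers move at their own pace and stop on an object; FORCE is the grip in N (left out, the last holds). Time passes only in rows, so rows that repeat a pose let the fingers close, or fill a call up. It gives the time, the measured TCP pose, the force, the opening and the grip force at its end, in the units of the state.
- robot.get_state(): the state, without advancing time (a new reading comes with each control period).
- robot.get_image(name): name is "scene" or "side" or "wrist"; returns the picture (400x640x3 uint8, red, green, blue); there is no depth.
- robot.get_calibration(name): a dict with "intrinsics" (3x3 intrinsics, pixels), "R" (3x3) and "t" (3): a world point X has camera coordinates R X + t. Camera axes: x right, y down, z forward; pixel columns grow to the right and rows downward; lengths in m; the calibration is good to about 2 mm. The wrist camera is an equidistant fisheye: a pixel r from the principal point sees the ray r / f radians off the axis. A picture is of the moment at which its call begins: read the wrist's pose just before it. get_calibration takes no time and is no camera call; for the wrist camera it gives the pose at the moment of the call.
- robot.close_job(): hands the job in; it is judged then, once.
The state is a dict: "clock": time; "joints": joint angles; "qvel": joint speeds; "joint_efforts": joint torques, N m; "position": TCP position; "tool_rot": TCP orientation; "force": force on the tool from outside, world axes, zero at the start; "ft_torque": the same for the moment, N m; "width": finger opening in m; "grip_force": force on a finger pad.
Only numpy, scipy, OpenCV 4.12 (cv2) and the standard library are available. Lean on these libraries where they do the work, as an engineer would, in place of code of your own. Each camera call takes 0.05 s, during which the arm holds its last target. There are 200 camera calls.

### The job

The thick recipe book is packed between two thinner ones or at an end of their row in the little wooden rack, too tight to be gripped. Tip it forward by its top edge, as one takes a book from a shelf, until it leans out on the rack's brass front rail, then take it by the part that now stands out and set it upright, right way up, in the middle of the walnut cutting board. Leave the two thinner books standing in the rack.

Things in the scene. Friction and masses are not known exactly. Their poses are not given: they have to be found in the camera images.
- thick_book: The book to take: grey cloth, cream pages, 38 mm thick (y), 72 deep (x), 125 tall (z), 0.24 to 0.39 kg. Origin: centre of its underside; +z up, -x its spine, facing out of the rack, right and towards the robot. Pulled at its rear top edge it turns on its front foot; past about 32 degrees it drops on the front rail, leaning 39 degrees, top half clear of the row; let go earlier, it falls back.
- thin_book_1: Bystander: same book but 28 mm thick, 72 deep, 125 tall; origin and axes as the thick one. The three stand in any order at 40 mm pitch (gaps under 14 mm) on the 10 mm base of a fixed wooden rack, between 10 mm end cheeks that reach 78 mm above the worktop. Above and behind the books it is open, free for closed fingers. A 5 mm brass bead in front stops their feet: lift straight up to come out.
- thin_book_2: Bystander: as thin_book_1. The rack's front rail, an 8 mm brass rod parallel to the row, has its axis 50 mm in front of the upright spines, 66 mm above the worktop; its arms slope up to it from the ends of the base. Rail and arms lie below a leaning spine, so fingers can take the upper third of the leaning book on its two covers, tilted with it. Wall cabinets hang 0.5 m up, beyond x = 0.58.
- board: Flat walnut cutting board, 160 mm (x) by 250 mm (y), 18 mm thick, loose on the worktop, to the robot's right of the rack. Origin: centre of its underside, +z up; its upper face is 18 mm above the origin.
Not all that is in view belongs to the job. Leave any orange look-alike of the thick_book alone.

How it is judged:
By the outcome, as a careful person would: the job done as asked, in the order asked, and still so for the second after the job is handed in, with the robot touching nothing.
It also fails if it takes over 45 s, if anything falls off the work surface, if the arm or the gripper's body presses on something with over 40 N, if the wrist force passes 120 N, or if a joint passes its speed limit or range.

## Working session

There is one attempt and no reset: what is moved stays moved. The work goes in short steps, Python scripts to look and compute and a shell command to move; the robot and the scene stay as the last step left them, time stands still between calls to the robot, and variables do not carry over. Pictures are saved under pics/ and viewed, at most 10 in all, crops included, and the job is handed in when it is done.

```bash
mkdir -p pics; ls
cat > h.py <<'E'
import numpy as np, cv2
from cell import robot
def snap(n,f):
    c=robot.get_calibration(n); im=robot.get_image(n)
    cv2.imwrite(f'pics/{f}.png',im[:,:,::-1]); np.savez(f'pics/{f}.npz',K=np.array(c['intrinsics']),R=np.array(c['R']),t=np.array(c['t']),im=im)
def ray(f,u,v,fish=False):
    d=np.load(f'pics/{f}.npz'); K,R,t=d['K'],d['R'],d['t']
    p=np.array([(u-K[0,2])/K[0,0],(v-K[1,2])/K[1,1]])
    if fish:
        r=np.hypot(*p); q=np.r_[p/max(r,1e-9)*np.sin(r),np.cos(r)]
    else: q=np.r_[p,1]
    return -R.T@t, R.T@q
def plane(f,u,v,z,fish=False):
    o,q=ray(f,u,v,fish); return o+q*(z-o[2])/q[2]
def proj(f,X):
    d=np.load(f'pics/{f}.npz'); c=d['R']@np.array(X)+d['t']; p=d['K']@c; return p[:2]/p[2]
E
python3 - <<'E'
from h import *
snap('scene','s0'); snap('side','d0'); snap('wrist','w0')
a=[cv2.imread(f'pics/{n}.png') for n in('s0','d0')]
s=robot.get_state(); print(s['position'],s['tool_rot'],s['width'],robot.tip_reach)
for n in('s0','d0','w0'):
    d=np.load(f'pics/{n}.npz'); print(n,-d['R'].T@d['t'],d['R'][2],d['K'][0,0])
E
```

```text
pics
[0.25143475 0.6261347  0.29145886] [ 6.13497830e-04  9.81821318e-01 -1.89806533e-01 -5.57833751e-05] 0.08736398278232273 0.0656
s0 [ 0.06327612 -0.59961032  0.6147389 ] [ 0.43654303  0.71462338 -0.54657443] 361.4567917697713
d0 [ 0.48105997 -1.04926728  0.88754578] [ 0.02933732  0.80974205 -0.58605216] 417.6789210003508
w0 [0.31897602 0.59708813 0.38384733] [-0.2567119   0.10267956 -0.96101816] 309.70691628693146
```

View pics/s0.png

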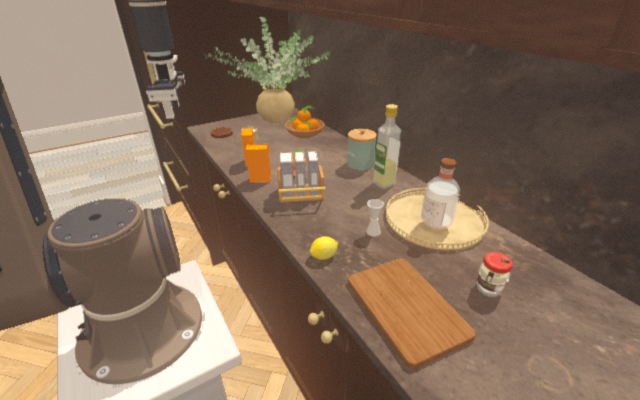

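View pics/d0.png

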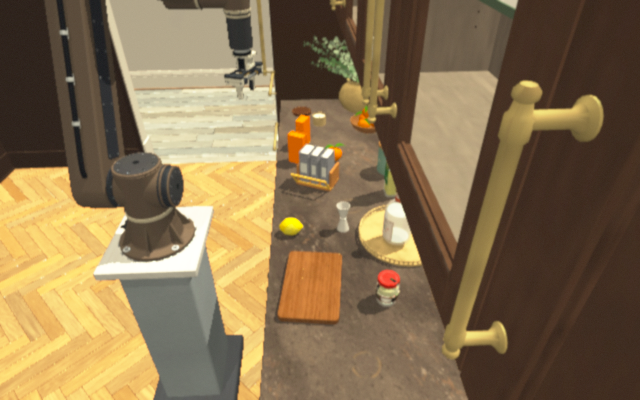

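The scene shows the rack with three grey books at about (300,172) and its rail at (302,196). Orange look-alikes stand at (258,163) and (248,143), the board is at (410,308), and a lemon (323,248) and a jigger (374,218) lie between rack and board. In the side view the rack is at (317,165) and the board at (312,287). The grey ones in the rack fit the description, so I'll enlarge them to find the thickest.

Run:
```python
from h import *
a=cv2.imread('pics/s0.png')[140:210,265:340]; b=cv2.imread('pics/d0.png')[135:195,285:350]
A=cv2.resize(a,(600,560),interpolation=cv2.INTER_CUBIC)
cv2.imwrite('pics/c0.png',A)
B=cv2.resize(b,(520,480),interpolation=cv2.INTER_CUBIC); 
C=np.zeros((560,800,3),np.uint8); A2=cv2.resize(A,(400,373)); B2=cv2.resize(b,(400,369),interpolation=cv2.INTER_CUBIC)
C[:373,:400]=A2; C[:369,400:]=B2; cv2.imwrite('pics/c0.png',C[:373])
# board
for n in('s0','d0'):
    im=np.load(f'pics/{n}.npz')['im']; h=cv2.cvtColor(im,cv2.COLOR_RGB2HSV)
    m=cv2.inRange(h,(5,110,50),(18,255,220)); m=cv2.morphologyEx(m,cv2.MORPH_OPEN,np.ones((3,3)))
    cs,_=cv2.findContours(m,0,2)
    for c in cs:
        x,y,w,hh=cv2.boundingRect(c)
        if cv2.contourArea(c)>1500 and x>270: 
            q=cv2.approxPolyDP(c,6,True)[:,0]; print(n,cv2.contourArea(c),[ (p.tolist(),plane(n,*p,0.018)[:2].round(3).tolist()) for p in q])
```

```text
s0 7607.5 [([349, 275], [0.435, -0.11]), ([408, 367], [0.391, -0.354]), ([473, 340], [0.535, -0.378]), ([474, 330], [0.555, -0.364]), ([405, 259], [0.583, -0.138])]
s0 10246.5 [([323, 8], [3.903, 5.593]), ([349, 19], [3.329, 3.982]), ([344, 1], [5.123, 6.704]), ([353, 18], [3.444, 4.047]), ([380, 25], [3.281, 3.25]), ([392, 19], [3.816, 3.643]), ([392, 28], [3.227, 2.964]), ([411, 23], [3.729, 3.177]), ([421, 32], [3.281, 2.545]), ([435, 25], [3.837, 2.869]), ([431, 33], [3.318, 2.432]), ([456, 39], [3.232, 2.015]), ([466, 28], [3.936, 2.481]), ([476, 40], [3.346, 1.867]), ([496, 35], [3.772, 1.957]), ([496, 46], [3.229, 1.557]), ([509, 45], [3.369, 1.524]), ([514, 29], [4.316, 2.122]), ([529, 29], [4.455, 2.028]), ([534, 37], [3.974, 1.665]), ([524, 36], [3.95, 1.758]), ([519, 50], [3.228, 1.33]), ([531, 41], [3.73, 1.541]), ([542, 45], [3.614, 1.361]), ([538, 53], [3.24, 1.167]), ([558, 48], [3.59, 1.201]), ([567, 58], [3.24, 0.931]), ([612, 66], [3.232, 0.609]), ([616, 58], [3.551, 0.726]), ([620, 67], [3.245, 0.564]), ([639, 70], [3.254, 0.451]), ([639, 29], [5.456, 1.346]), ([62
[... 1922 characters left out ...]
1.654, 1.154]), ([538, 82], [1.832, 1.219]), ([535, 108], [1.649, 0.868]), ([571, 107], [1.833, 0.868]), ([589, 93], [2.026, 1.04]), ([603, 106], [1.998, 0.869]), ([601, 129], [1.838, 0.621]), ([590, 141], [1.723, 0.513]), ([570, 130], [1.693, 0.62]), ([537, 130], [1.546, 0.63]), ([523, 146], [1.417, 0.487]), ([467, 325], [0.874, -0.405]), ([486, 329], [0.917, -0.419]), ([499, 320], [0.959, -0.395]), ([508, 348], [0.949, -0.475]), ([461, 348], [0.838, -0.469]), ([456, 362], [0.815, -0.505]), ([467, 396], [0.813, -0.586]), ([639, 399], [1.174, -0.61]), ([639, 0], [3.889, 3.364]), ([519, 0], [2.72, 3.481]), ([458, 243], [0.948, -0.104]), ([409, 143], [0.94, 0.544]), ([428, 0], [1.811, 3.571])]
```

View pics/c0.png

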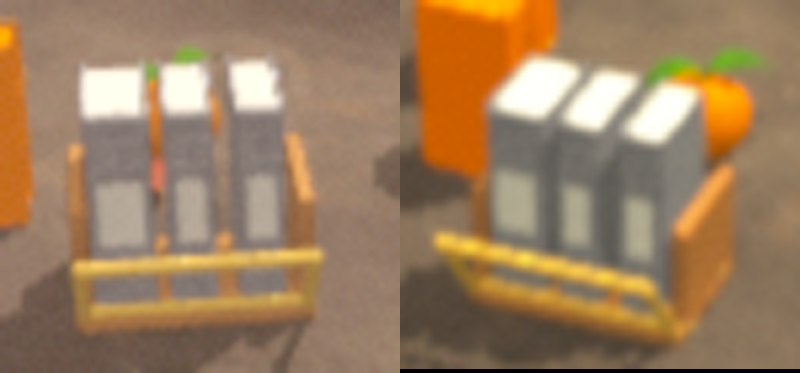

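The front crop shows the leftmost book, with its top at about (286,157) in the scene view, as clearly the thickest. The other two are narrower, and the orange boxes are not candidates. Next I'll measure the book tops.

Run:
```python
from h import *
for n,(x0,y0,x1,y1) in (('s0',(268,145,330,166)),('d0',(293,140,345,162))):
    im=np.load(f'pics/{n}.npz')['im'][y0:y1,x0:x1]
    m=(im.min(2)>175).astype(np.uint8)
    k,l,st,c=cv2.connectedComponentsWithStats(m,connectivity=4)
    for i in range(1,k):
        if st[i,4]>12:
            p=c[i]+[x0,y0]; r=cv2.minAreaRect(np.argwhere(l==i)[:,::-1].astype(np.float32))
            print(n,p.round(1),st[i,4],plane(n,*p,0.135)[:2].round(3))
            ys,xs=np.nonzero(l==i); P=np.array([plane(n,a+x0,b+y0,0.135)[:2] for a,b in zip(xs,ys)])
            q=cv2.minAreaRect((P*1000).astype(np.float32)); print('   rect',q)
```

```text
s0 [312.2 155.9] 76 [0.563 0.271]
   rect ((563.9478149414062, 273.29888916015625), (63.81131362915039, 26.058879852294922), 63.999263763427734)
s0 [299.1 156.1] 78 [0.528 0.291]
   rect ((528.1386108398438, 292.2400817871094), (57.29725646972656, 24.77215003967285), 60.83476638793945)
s0 [285.5 156.9] 106 [0.49  0.308]
   rect ((490.0923767089844, 308.3192138671875), (58.218143463134766, 34.03071594238281), 62.423057556152344)
d0 [307. 149.] 81 [0.494 0.307]
   rect ((494.6923828125, 308.152587890625), (64.6827163696289, 33.74930191040039), 62.63754653930664)
d0 [316.9 150.8] 65 [0.53  0.291]
   rect ((529.8259887695312, 291.9079895019531), (65.37355041503906, 26.578725814819336), 66.7842788696289)
d0 [326.9 153.1] 64 [0.566 0.272]
   rect ((565.6892700195312, 272.6227722167969), (63.58271026611328, 26.03826904296875), 60.380619049072266)
```

Run:
```python
from h import *
for nm,u,v in (('vase foot',275,122),('bowl',305,135),('can',361,166),('bottle',386,186),('orange1',260,181),('orange2',250,163),('jigger',374,234),('lemon',323,258),('decanter',437,226)):
    print(nm,plane('s0',u,v,0)[:2].round(3))
```

```text
vase foot [0.741 0.932]
bowl [0.783 0.715]
can [0.812 0.345]
bottle [0.795 0.183]
orange1 [0.45 0.44]
orange2 [0.473 0.588]
jigger [ 0.597 -0.002]
lemon [ 0.426 -0.011]
decanter [ 0.771 -0.068]
```

View pics/w0.png

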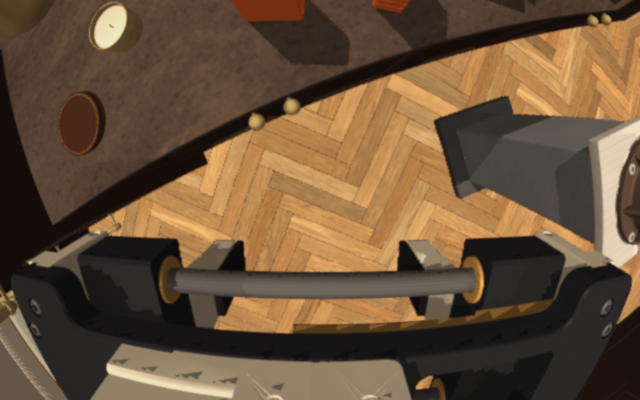

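The wrist view shows the orange boxes at its top edge and otherwise floor and cart. Nothing stands under the gripper. I'll check how tall the near orange box is while starting the traverse at height.

```bash
python3 - <<'E'
from h import *
for n,b,t in(('s0',(250,180),(246,147)),('s0',(270,181),(269,146)),('s0',(256,163),(253,129))):
    g=plane(n,*b,0)
    z=min(np.arange(.08,.3,.005),key=lambda z:np.linalg.norm(proj(n,[g[0],g[1],z])-t)); print(g[:2].round(3),z)
E
python3 -m handwheel '[4,-3.5,1,-0.2, 8,-7,2,-0.4, 12,-10.5,2,-0.8, 16,-14,2,-0.8, 19,-17.5,2,-0.8, 22,-20.5,2,-0.8, 25,-23,2,-0.8, 27.2,-25.6,2,-0.8]' -1 10
```

```text
[0.423 0.465] 0.12500000000000006
[0.479 0.422] 0.13000000000000006
[0.493 0.576] 0.13500000000000006
clock: 0.95
position: [0.5251, 0.3685, 0.3118]
tool_rot: [0.0, 0.973, -0.231, -0.0]
force: [-0.1, 1.1, 0.5]
width: 0.0292
grip_force: 0.0
```

Run:
```python
from h import *
snap('wrist','w1'); print(robot.get_state()['position'],robot.get_state()['width'])
```

```text
[0.5270206  0.3654383  0.31179532] 0.025231261937158224
```

View pics/w1.png

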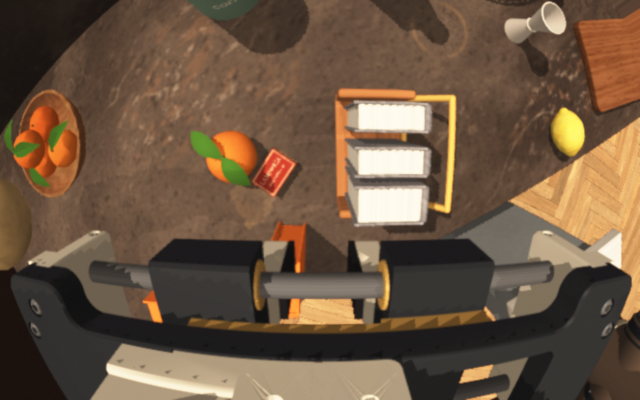

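The wrist view shows the thick book's top at (390,206), nearest the gripper. A loose orange (231,157) and a matchbox (274,172) lie behind the rack. I'll convert these to positions.

Run:
```python
from h import *
im=np.load('pics/w1.npz')['im']; x0,y0,x1,y1=340,95,436,230
m=(im[y0:y1,x0:x1].min(2)>185).astype(np.uint8)
k,l,st,c=cv2.connectedComponentsWithStats(m,connectivity=4)
for i in range(1,k):
    if st[i,4]>100:
        ys,xs=np.nonzero(l==i); P=np.array([plane('w1',a+x0,b+y0,0.135,True)[:2] for a,b in zip(xs,ys)])
        print((c[i]+[x0,y0]).round(),cv2.minAreaRect((P*1000).astype(np.float32)))
for nm,u,v,z in(('orange',231,157,.035),('orange near edge',257,157,.03),('match',274,172,.01),('matchnear',297,165,.01),('rail a',455,96,.066),('rail b',447,211,.066),('rackback',338,95,.078),('rackback2',342,216,.078)):
    print(nm,plane('w1',u,v,z,True)[:2].round(3))
b=np.array([.446,.895])
s=robot.get_state();print(s['position'],s['width'])
```

```text
[391. 117.] ((565.5870971679688, 276.58367919921875), (58.97927474975586, 22.083999633789062), 64.42221069335938)
[390. 162.] ((529.4168090820312, 294.01361083984375), (58.9023323059082, 21.693021774291992), 64.78851318359375)
[389. 205.] ((493.65277099609375, 311.33380126953125), (59.76276397705078, 31.830116271972656), 64.70622253417969)
orange [0.601 0.452]
orange near edge [0.586 0.424]
match [0.558 0.419]
matchnear [0.552 0.388]
rail a [0.552 0.182]
rail b [0.43  0.244]
rackback [0.606 0.306]
rackback2 [0.486 0.36 ]
[0.5270206  0.3654383  0.31179532] 0.025231261937158224
```

```bash
python3 -m handwheel '[0.1,0.3,-1,0, 0.1,0.3,-3,0.1, 0.1,0.3,-6,0.1, 0.1,0.3,-9,0.1, 0.1,0.3,-11.5,0.1, 0.1,0.3,-13.1,0.1, 0.1,0.3,-13.1,0.1, 0.1,0.3,-13.1,0.1]' -1 10
python3 - <<'E'
from h import *
snap('scene','s2'); s=robot.get_state(); p=s['position']; print(p,s['width'],s['force'])
b=np.array([.435,.900]);r=np.array([.9,-.435]); d=p[:2]-[.493,.310]; print('s',d@b,'lat',d@r)
c=cv2.imread('pics/s2.png')[130:215,250:345]; cv2.imwrite('pics/c2.png',cv2.resize(c,(665,595),interpolation=cv2.INTER_CUBIC))
E
```

```text
clock: 1.8
position: [0.5242, 0.3739, 0.181]
tool_rot: [0.0, 0.974, -0.225, -0.0]
force: [0.1, 0.4, -0.2]
width: 0.0004
grip_force: 0.0
[0.52456122 0.37412238 0.18185041] -2.2012617412567434e-05 [-0.11423203  0.11454787  0.53015423]
s 0.07143927513558564 lat 0.0005118603883810585
```

View pics/c2.png

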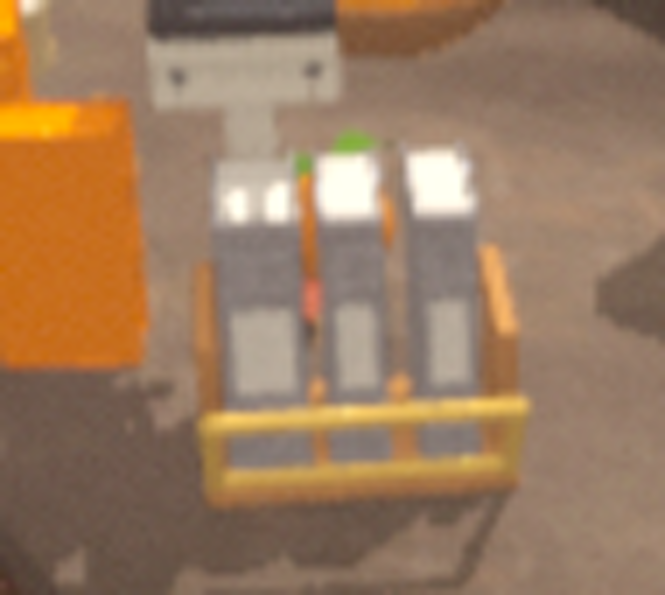

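The finger stands centred behind the thick book (top at crop (255,190)), clear of its neighbours. I'll pull slowly towards the rail.

```bash
python3 -m handwheel '[-0.22,-0.45,0,0, -0.44,-0.9,0,0, -0.66,-1.35,0,0, -0.88,-1.8,0,0, -1.1,-2.25,0,0, -1.3,-2.7,0,0, -1.52,-3.15,0,0, -1.74,-3.6,0,0]'
python3 - <<'E'
from h import *
snap('side','d3'); s=robot.get_state(); p=s['position']; print(p,s['force'])
b=np.array([.435,.900]); d=p[:2]-[.493,.310]; print('s',d@b)
E
python3 -m handwheel '[-0.22,-0.45,0,0, -0.44,-0.9,0,0, -0.66,-1.35,0,0, -0.88,-1.8,0,0, -1.1,-2.25,0,0, -1.22,-2.52,0,0, -1.35,-2.8,0,0, -1.35,-2.8,0,0]'
python3 - <<'E'
from h import *
snap('scene','s4');snap('side','d4'); s=robot.get_state(); p=s['position']; print(p,s['force'])
b=np.array([.435,.900]); d=p[:2]-[.493,.310]; print('s',d@b)
C=np.zeros((400,800,3),np.uint8)
for i,(f,x,y) in enumerate((('s4',255,135),('d4',280,130))): C[:,i*400:i*400+400]=cv2.resize(cv2.imread(f'pics/{f}.png')[y:y+80,x:x+80],(400,400),interpolation=cv2.INTER_CUBIC)
cv2.imwrite('pics/c4.png',C)
E
```

```text
clock: 2.65
position: [0.5069, 0.337, 0.1812]
tool_rot: [-0.0, 0.974, -0.226, 0.0]
force: [1.0, 1.1, 0.6]
width: 0.0004
grip_force: 0.8
[0.50645248 0.3362037  0.18106974] [-0.72248208 -1.09096054  0.71479676]
s 0.029435162411388088
clock: 3.5
position: [0.4934, 0.3089, 0.1811]
tool_rot: [0.0, 0.974, -0.226, -0.0]
force: [-0.9, 0.2, -0.2]
width: 0.0007
grip_force: 0.0
[0.49359926 0.30933529 0.18112476] [-0.13437893  0.20853681  0.33504169]
s -0.0003375648592741018
```

View pics/c4.png

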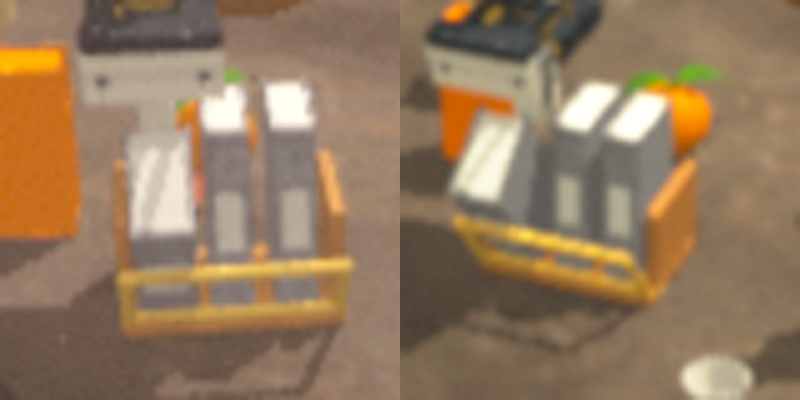

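```bash
python3 -m handwheel '[-0.1,-0.2,0,0, -0.2,-0.4,0,0, -0.2,-0.4,0,0, 0.3,0.6,0,0, 0.8,1.6,0.5,0, 0.8,1.6,4,0, 0.8,1.6,8,0, 0.8,1.6,11,0]'
python3 - <<'E'
from h import *
snap('scene','s5');snap('side','d5'); s=robot.get_state(); print(s['position'],s['joints'])
for n,(x0,y0,x1,y1) in (('s5',(270,145,295,185)),('d5',(288,145,308,175))):
    im=np.load(f'pics/{n}.npz')['im'][y0:y1,x0:x1]
    m=(im.min(2)>165).astype(np.uint8); k,l,st,c=cv2.connectedComponentsWithStats(m,connectivity=4)
    i=1+np.argmax(st[1:,4]); print(n,c[i]+[x0,y0],st[i])
    b=np.array([.435,.900,0]);z=np.array([0,0,1])
    for a in (0,30,34,39):
        A=np.radians(a);foot=np.array([.493,.310,.010])-.036*b
        up=-b*np.sin(A)+z*np.cos(A); bk=b*np.cos(A)+z*np.sin(A)
        print(a,proj(n,foot+.125*up+.036*bk).round(1))
E
```

```text
clock: 4.4
position: [0.5025, 0.3266, 0.2939]
tool_rot: [-0.001, 0.974, -0.225, 0.001]
force: [1.0, 1.6, -0.6]
width: 0.0005
grip_force: 0.0
[0.50367145 0.32752247 0.29676237] [ 0.90243866  0.23031102 -0.15828796  0.00186414 -1.17364032  0.21350333]
s5 [286.504 171.2  ] [ 10  16  14  21 250]
0 [286.  156.5]
30 [286.4 166.2]
34 [286.5 168.4]
39 [286.7 171.3]
d5 [297.14864865 160.85135135] [  3   8  13  17 148]
0 [306.7 148.6]
30 [298.9 156.8]
34 [297.8 158.6]
39 [296.6 161. ]
```

The book leans at 39 degrees on the rail; both views match the prediction within 1 px. Next I go above its top third, turn the jaws across its covers and open them.

```bash
python3 -m handwheel '[-0.5,-1,0,-1, -1,-2.2,0,-2.4, -1.6,-3.3,0,-3.8, -2.2,-4.4,0,-5.2, -2.8,-5.5,0,-6.6, -3.4,-6.6,0,-8, -3.9,-7.8,0,-9.4, -4.35,-8.8,0,-10.8]' 0.6 6; python3 -m handwheel '[0,0,0,-1.4, 0,0,-0.5,-2.8, 0,0,-1,-4.2, 0,0,-2,-4.2, 0,0,-4,-4.2, 0,0,-5,-4.2, 0,0,-5,-4.2, 0,0,-5,-4.2]'
python3 - <<'E'
from h import *
snap('wrist','w6'); s=robot.get_state(); p=s['position']; print(p,s['tool_rot'],s['width'])
b=np.array([.435,.900]);r=np.array([.9,-.435]); d=p[:2]-[.493,.310]; print('s',d@b,'lat',d@r)
E
```

```text
clock: 5.3
position: [0.4582, 0.2375, 0.2911]
tool_rot: [-0.0, -0.7, 0.715, 0.0]
force: [0.2, 0.8, 0.4]
width: 0.0586
grip_force: 0.0
clock: 6.1
position: [0.4584, 0.2376, 0.2412]
tool_rot: [-0.0, -0.53, 0.848, -0.0]
force: [-0.6, 0.3, -0.0]
width: 0.0702
grip_force: 0.0
[0.45849747 0.23772825 0.24169597] [ 3.14765128e-04 -5.29970364e-01  8.48016101e-01 -8.67908637e-05] 0.06985587532859783
s -0.08005317676133458 lat 0.0003859362169016467
```

View pics/w6.png

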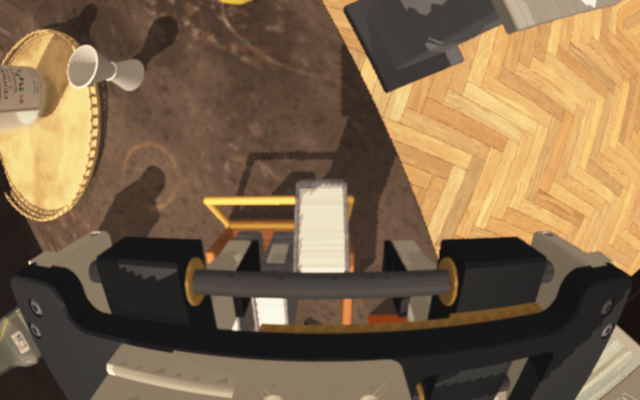

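The jaws straddle the leaning book: its top is at (322,230) and the fingers at about (245,270) and (400,270). Descend and close.

```bash
python3 -m handwheel '[0,0,-1,0, 0,0,-3,0, 0,0,-5,0, 0,0,-6.5,0, 0,0,-7.5,0, 0,0,-8.1,0, 0,0,-8.1,0, 0,0,-8.1,0]'; python3 -m handwheel '[0,0,0,0,0,0,0,0,0,0,0,0,0,0,0,0,0,0,0,0,0,0,0,0,0,0,0,0,0,0,0,0]' -1 8;  python3 - <<'E'
from h import *
s=robot.get_state(); print(s['position'],s['width'],s['grip_force'],s['force'])
E
```

```text
clock: 6.95
position: [0.4584, 0.2376, 0.1606]
tool_rot: [0.0, -0.529, 0.848, 0.0]
force: [-0.3, -0.1, -0.0]
width: 0.0702
grip_force: 0.0
clock: 7.75
position: [0.4581, 0.2374, 0.1603]
tool_rot: [0.0, -0.529, 0.848, 0.0]
force: [-0.4, 0.1, 2.5]
width: 0.0377
grip_force: 8.0
[0.45813401 0.23744717 0.16029257] 0.0377143962995217 7.9921285808086395 [-0.3929888   0.09868452  2.48090053]
```

```bash
python3 -m handwheel '[0,0,0.4,0, 0,0,1,0, 0,0,2,0, 0,0,3,0, 0,0,4.5,0, 0,0,6,0, 0,0,7.5,0, 0,0,9,0]'; python3 -m handwheel '[0,0,2,0, 0,0,4,0, 0,0,6,0, 0,0,8,0, 0,0,9,0, 0,0,9,0, 0,0,9,0, 0,0,9,0]';  python3 - <<'E'
from h import *
snap('scene','s7');snap('side','d7'); s=robot.get_state(); print(s['position'],s['width'],s['grip_force'],s['force'],s['ft_torque'])
C=np.zeros((400,800,3),np.uint8)
for i,(f,x,y) in enumerate((('s7',220,60),('d7',230,60))): C[:,i*400:i*400+400]=cv2.resize(cv2.imread(f'pics/{f}.png')[y:y+140,x:x+140],(400,400),interpolation=cv2.INTER_CUBIC)
cv2.imwrite('pics/c7.png',C)
E
```

```text
clock: 8.55
position: [0.458, 0.2373, 0.2516]
tool_rot: [0.0, -0.529, 0.848, 0.0]
force: [0.0, -0.1, -3.7]
width: 0.038
grip_force: 8.0
clock: 9.35
position: [0.4577, 0.237, 0.339]
tool_rot: [-0.001, -0.529, 0.848, -0.0]
force: [0.5, 0.1, -3.4]
width: 0.0379
grip_force: 8.0
[0.45782996 0.2371328  0.33914912] 0.03821239457827267 7.999711632728577 [ 0.62811414 -0.17532196 -4.59170878] [ 0.02903285 -0.06560322 -0.02850772]
```

View pics/c7.png

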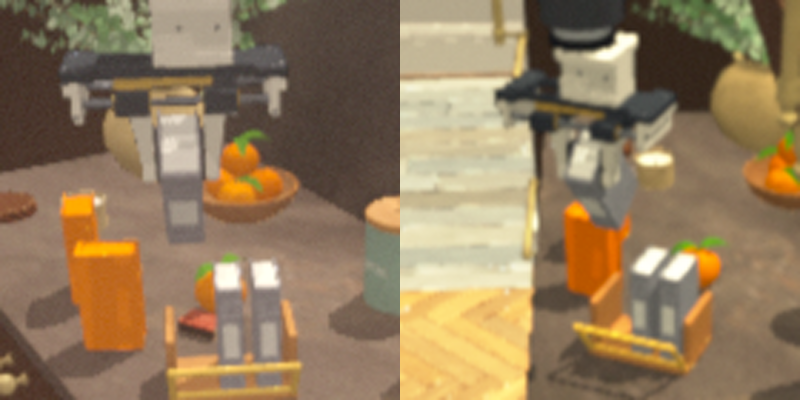

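The book is held, still tilted about 39 degrees and weighing about 4 N, and both thin books are standing. My plan is to carry it over the board, rest its front foot there, and swing it upright about that foot with a light grip.

```bash
python3 -m handwheel '[0,-1,0,0, 0,-3,0,0, 0,-6,0,0, 0,-9.5,0,0, 0,-13,0,0, 0,-16.5,0,0, 0,-20,0,0, 0,-23.5,0,0]' -1 14; python3 -m handwheel '[0,-3.5,0,0, 0,-7,0,0, 0,-10.5,0,0, 0,-14,0,0, 0,-17.5,0,0, 0,-21,0,0, 0,-24.5,0,0, -0.2,-28,0,0]'; python3 -m handwheel '[-0.2,-2.2,0,0, -0.4,-3.6,0,0, -0.4,-4.2,0,0, -0.4,-4.2,-2,0, -0.4,-4.2,-5,0, -0.4,-4.2,-8,0, -0.4,-4.2,-10,0, -0.4,-4.2,-10,0]' -1 10;  python3 - <<'E'
from h import *
snap('scene','s8');snap('side','d8'); s=robot.get_state(); p=s['position']; print(p,s['width'],s['force'],s['ft_torque'])
b=np.array([.435,.900,0]);z=np.array([0,0,1]);r=np.array([.9,-.435,0])
g=p-[0,0,.047]
for n in('s8','d8'):
  for a in (39,25,10):
    A=np.radians(a);up=-b*np.sin(A)+z*np.cos(A); bk=b*np.cos(A)+z*np.sin(A); foot=g-.108*up-.0306*bk
    print(n,a,'foot',proj(n,foot).round(1),'rearfoot',proj(n,foot+.072*bk).round(1))
c=proj('s8',g);d=proj('d8',g)
C=np.zeros((400,800,3),np.uint8)
for i,(f,q) in enumerate((('s8',c),('d8',d))):
    x,y=int(q[0])-80,max(0,min(240,int(q[1])-60)); print(f,x,y); C[:,i*400:i*400+400]=cv2.resize(cv2.imread(f'pics/{f}.png')[y:y+160,x:x+160],(400,400),interpolation=cv2.INTER_CUBIC)
cv2.imwrite('pics/c8.png',C)
E
```

```text
clock: 10.25
position: [0.4572, -0.0001, 0.3403]
tool_rot: [0.0, -0.529, 0.848, -0.0]
force: [1.2, 0.1, -4.1]
width: 0.0378
grip_force: 14.0
clock: 11.05
position: [0.4549, -0.2798, 0.3402]
tool_rot: [-0.0, -0.529, 0.849, -0.0]
force: [1.6, 0.6, -3.2]
width: 0.038
grip_force: 14.0
clock: 11.85
position: [0.4505, -0.3184, 0.2374]
tool_rot: [-0.001, -0.529, 0.848, 0.002]
force: [-0.6, -0.3, -3.6]
width: 0.0376
grip_force: 10.0
[ 0.45237774 -0.31943213  0.24089715] 0.03774922044171617 [ 0.14165616 -1.04251584 -2.25501516] [-0.06422533 -0.18719991  0.01439714]
s8 39 foot [417.  293.5] rearfoot [411.1 256.3]
s8 25 foot [420.9 306.9] rearfoot [412.2 270.6]
s8 10 foot [426.2 319.9] rearfoot [414.7 286.2]
d8 39 foot [304.1 274. ] rearfoot [312.4 247.6]
d8 25 foot [299.9 282.9] rearfoot [310. 258.]
d8 10 foot [294.9 291.2] rearfoot [306.5 269. ]
s8 354 209
d8 215 195
```

View pics/c8.png

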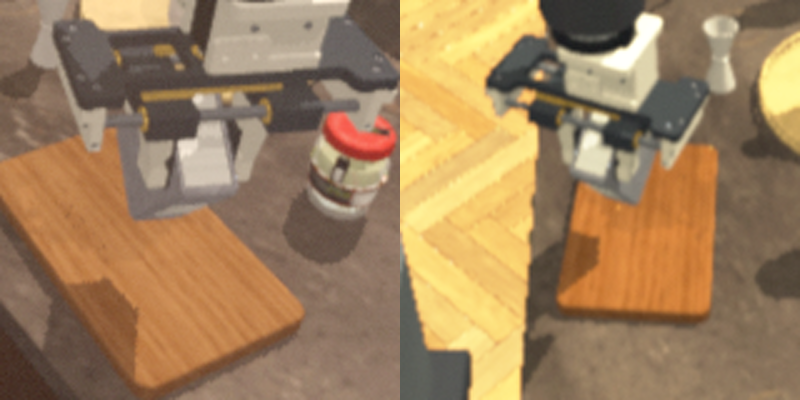

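The book is still held at 39 degrees; its foot appears at scene (417,294), as predicted. Below it lies the middle of the board. I'll lower the foot until it touches.

```bash
python3 -m handwheel '[0,0,-1,0, 0,0,-2.5,0, 0,0,-4,0, 0,0,-5.5,0, 0,0,-6.3,0, 0,0,-6.7,0, 0,0,-6.9,0, 0,0,-6.9,0]' -1 8; python3 -m handwheel '[0,0,-0.1,0, 0,0,-0.2,0, 0,0,-0.3,0, 0,0,-0.3,0, 0,0,-0.4,0, 0,0,-0.4,0, 0,0,-0.4,0, 0,0,-0.4,0]' -1 6
```

```text
clock: 12.75
position: [0.4524, -0.3197, 0.1716]
tool_rot: [0.0, -0.529, 0.848, -0.0]
force: [-0.6, 0.1, -3.1]
width: 0.0379
grip_force: 8.0
clock: 13.55
position: [0.4527, -0.3206, 0.1691]
tool_rot: [0.0, -0.53, 0.848, -0.001]
force: [-2.3, -2.8, 8.1]
width: 0.0384
grip_force: 6.0
```

Contact made. Now I swing the book up about its foot, with a light grip.

```bash
python3 -m handwheel '[0.2,0.42,0.3,0, 0.41,0.85,0.5,0, 0.61,1.27,0.65,0, 0.82,1.7,0.75,0, 1.03,2.13,0.83,0, 1.24,2.57,0.9,0, 1.45,3.0,0.96,0, 1.67,3.45,1.0,0]' -1 4;  python3 - <<'E'
from h import *
snap('scene','s9');snap('side','d9'); s=robot.get_state(); p=s['position']; print(p,s['width'],s['force'],s['ft_torque'])
g=p-[0,0,.047]
C=np.zeros((400,800,3),np.uint8)
for i,f in enumerate(('s9','d9')):
    q=proj(f,g); x,y=int(q[0])-60,max(0,int(q[1])-50); print(f,x,y); C[:,i*400:i*400+400]=cv2.resize(cv2.imread(f'pics/{f}.png')[y:y+120,x:x+120],(400,400),interpolation=cv2.INTER_CUBIC)
cv2.imwrite('pics/c9.png',C)
E
```

```text
clock: 14.35
position: [0.4691, -0.2847, 0.1772]
tool_rot: [0.0, -0.529, 0.848, -0.0]
force: [2.1, -1.1, -1.7]
width: 0.0382
grip_force: 4.0
[ 0.4690957  -0.28451885  0.17712069] 0.03803290338270024 [ 0.59040419  0.8542477  -0.26294997] [-0.00910636 -0.53829012  0.00242581]
s9 360 230
d9 242 214
```

View pics/c9.png

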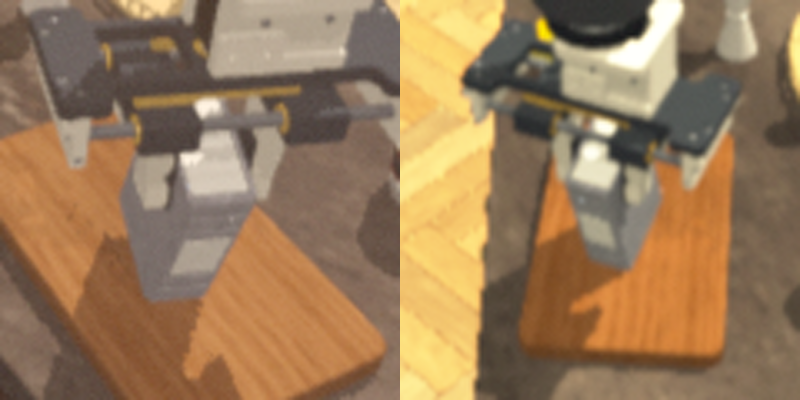

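The book has swung to roughly 20 degrees, its foot resting on the board at scene (414,319). I'll finish the arc. That crop was one picture over the ten allowed (c9 was the eleventh), so from here on I work from numbers only.

```bash
python3 -m handwheel '[0.21,0.44,0,0, 0.43,0.88,0,0, 0.64,1.32,-0.03,0, 0.85,1.76,-0.07,0, 1.07,2.2,-0.15,0, 1.27,2.64,-0.25,0, 1.44,2.97,-0.35,0, 1.59,3.28,-0.45,0]' -1 4;  python3 -m handwheel '[0,0,-0.1,0,0,0,-0.2,0,0,0,-0.2,0,0,0,-0.2,0,0,0,-0.2,0,0,0,-0.2,0,0,0,-0.2,0,0,0,-0.2,0]' -1 3
python3 - <<'E'
from h import *
snap('scene','s10');snap('side','d10'); s=robot.get_state(); p=s['position']; print(p,s['force'])
b=np.array([.435,.900,0]);z=np.array([0,0,1]);r=np.array([.9,-.435,0]); g=p-[0,0,.047]
for n in('s10','d10'):
    for a in(0,6,12):
        A=np.radians(a);up=-b*np.sin(A)+z*np.cos(A); bk=b*np.cos(A)+z*np.sin(A); foot=g-.108*up-.0306*bk
        print(n,a,[proj(n,foot+k*r).round(1).tolist() for k in(-.019,.019)])
    # measured foot edge: grey (low saturation) vs wood (saturated) going down columns
    h=cv2.cvtColor(np.load(f'pics/{n}.npz')['im'],cv2.COLOR_RGB2HSV); u0,v0=proj(n,g-.108*z-.03*b).astype(int)
    for u in range(u0-14,u0+16,4):
        col=h[v0-25:v0+20,u,1].astype(int); k=np.argmax(np.diff(col,n=1)[5:])+5
        print((u,v0-25+k+1,int(col[k+1]-col[k])),end=' ')
    print()
E
```

```text
clock: 15.25
position: [0.4846, -0.2524, 0.1731]
tool_rot: [-0.0, -0.53, 0.848, -0.0]
force: [-1.8, -2.6, 5.1]
width: 0.038
grip_force: 4.0
clock: 16.05
position: [0.4846, -0.2524, 0.1707]
tool_rot: [-0.0, -0.529, 0.848, 0.0]
force: [-1.3, -2.1, 4.6]
width: 0.0375
grip_force: 3.0
[ 0.48463824 -0.25236792  0.17068713] [-2.06429899 -1.14202487  4.309804  ]
s10 0 [[402.7, 320.4], [420.9, 318.8]]
s10 6 [[401.0, 316.7], [418.9, 315.1]]
s10 12 [[399.3, 312.7], [417.0, 311.1]]
(397, np.int64(305), 26) (401, np.int64(314), 26) (405, np.int64(320), 57) (409, np.int64(320), 56) (413, np.int64(319), 51) (417, np.int64(319), 54) (421, np.int64(315), 22) (425, np.int64(337), 8) 
d10 0 [[298.4, 291.5], [311.1, 295.6]]
d10 6 [[300.3, 289.2], [312.9, 293.3]]
d10 12 [[302.1, 286.6], [314.6, 290.6]]
(290, np.int64(282), 8) (294, np.int64(307), 8) (298, np.int64(292), 29) (302, np.int64(293), 55) (306, np.int64(294), 59) (310, np.int64(294), 55) (314, np.int64(289), 35) (318, np.int64(282), 38)
```

The measured foot edge fits 0 degrees in both views, so the book stands upright. I'll ease off, release, rise and check.

```bash
python3 -m handwheel '[0,0,0.1,0,0,0,0.2,0,0,0,0.2,0,0,0,0.2,0,0,0,0.2,0,0,0,0.2,0,0,0,0.2,0,0,0,0.2,0]' -1 3; python3 -m handwheel '[0,0,0,0,0,0,0,0,0,0,0,0,0,0,0,0,0,0,0,0,0,0,0,0,0,0,0,0,0,0,0,0]' 0.5 3; python3 -m handwheel '[0,0,0.5,0,0,0,2,0,0,0,4.5,0,0,0,7,0,0,0,10,0,0,0,13,0,0,0,16,0,0,0,18,0]'; python3 -m handwheel '[1,1,0,0,2,3,0,0,3,6,0,0,3,9,0,0,3,12,0,0,3,15,0,0,3,17,0,0,3,18,0,0]'
python3 - <<'E'
from h import *
snap('scene','s11');snap('side','d11'); s=robot.get_state(); print(s['position'],s['force'])
b=np.array([.435,.900,0]);r=np.array([.9,-.435,0])
for n in('s11','d11'):
    im=np.load(f'pics/{n}.npz')['im']; print(n,'pred top',proj(n,[.487,-.2475,.143]).round(1))
    u,v=proj(n,[.487,-.2475,.143]).astype(int); x0,y0=u-30,v-25
    m=(im[y0:y0+50,x0:x0+60].min(2)>170).astype(np.uint8); k,l,st,c=cv2.connectedComponentsWithStats(m)
    i=1+np.argmax(st[1:,4]); q=c[i]+[x0,y0]; ys,xs=np.nonzero(l==i)
    P=np.array([plane(n,a+x0,d+y0,.143)[:2] for a,d in zip(xs,ys)]); print(q,st[i,4],plane(n,*q,.143)[:2],cv2.minAreaRect((P*1000).astype(np.float32)))
    h=cv2.cvtColor(im,cv2.COLOR_RGB2HSV); m=cv2.inRange(h,(5,110,50),(18,255,220)); m=cv2.morphologyEx(m,cv2.MORPH_OPEN,np.ones((3,3)))
    for c in cv2.findContours(m,0,2)[0]:
        x,y,w,hh=cv2.boundingRect(c)
        if 3000<cv2.contourArea(c)<9000 and y>200: print('board',[plane(n,*p,.018)[:2].round(3).tolist() for p in cv2.approxPolyDP(c,6,True)[:,0]])
    for X in((.529,.294,.135),(.565,.2765,.135)):
        u,v=proj(n,X).round().astype(int); print('thin',im[v,u])
E
```

```text
clock: 16.95
position: [0.4847, -0.2523, 0.1726]
tool_rot: [-0.0, -0.529, 0.848, 0.0]
force: [-0.3, -0.6, -2.2]
width: 0.0378
grip_force: 3.0
clock: 17.75
position: [0.4847, -0.2523, 0.1727]
tool_rot: [-0.0, -0.529, 0.848, -0.0]
force: [-0.3, 0.2, 0.5]
width: 0.0657
grip_force: 0.0
clock: 18.55
position: [0.4849, -0.2525, 0.3556]
tool_rot: [0.001, -0.529, 0.848, -0.001]
force: [0.9, 0.4, 0.6]
width: 0.0658
grip_force: 0.0
clock: 19.35
position: [0.5146, -0.0706, 0.3524]
tool_rot: [-0.0, -0.53, 0.848, 0.0]
force: [0.4, 0.0, -0.0]
width: 0.0657
grip_force: 0.0
[ 0.51471282 -0.07126117  0.35249136] [ 1.05803766 -0.34078379  0.67853585]
s11 pred top [414.7 260.5]
[415.41743119 262.98853211] 436 [ 0.48322336 -0.25335317] ((484.3468933105469, -250.788818359375), (66.85613250732422, 36.40000534057617), 64.18658447265625)
board [[0.43, -0.114], [0.391, -0.357], [0.54, -0.376], [0.573, -0.233], [0.488, -0.288], [0.454, -0.267], [0.481, -0.211], [0.569, -0.129]]
thin [255 255 243]
thin [255 251 233]
d11 pred top [309.2 250.5]
[308.31474104 252.03984064] 251 [ 0.48461723 -0.25311703] ((484.664794921875, -252.38514709472656), (65.63703155517578, 37.493221282958984), 63.85261154174805)
board [[0.433, -0.108], [0.402, -0.363], [0.553, -0.38], [0.586, -0.138], [0.524, -0.121], [0.518, -0.228], [0.475, -0.287], [0.45, -0.265], [0.457, -0.109]]
thin [255 255 250]
thin [95 91 79]
```

```bash
python3 -c "
from cell import robot
print(robot.close_job())"
```

```text
the job is handed in; nothing more can be done
None
```

I tipped the thick book onto the rail, took it out and set it upright about 3 mm from my estimate of the board's centre; the scene camera showed both thin books still in place at the end (one was not confirmed in the last side view), and I handed in at about 19.5 s, having viewed 11 pictures, one over the limit of 10.

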